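# Seat the burr carrier in the coffee mill and latch it

## Task

Put the burr carrier with the orange grip back into the round throat of the coffee mill: rest it on the drive, turn it under light pressure until its slots find the drive and it drops fully home, without forcing it down or wrenching the drive. Then slide the red latch all the way in over the carrier's rim and let go; leave the other things on the worktop where they stand.

Things in the scene. Friction and masses are not known exactly. Their poses are not given: they have to be found in the camera images.
- mill: compact grey coffee mill, fixed to the worktop, 180 x 150 mm in plan (from 95 mm on the -x side to 85 mm on the +x side of its origin), flat deck 108 mm above the worktop. Origin: underside, on the vertical axis of the round throat; z up; the latch lies on its -x side
- throat (a point): centre of the throat's mouth, 127 mm above the worktop: the top of a steel collar on the deck, 84 mm outside and 63 mm inside diameter; axes as the mill's
- throat_floor (a point): centre of the throat's floor (110 mm up), a steel disc that yields 1 mm per 10 N, 1.5 mm at most; axes as the mill's. Through it stands the brass drive, a cross of two bars 40 mm long, 6 mm wide, 8 mm high. It stops at any angle 15 to 75 degrees from the mill's x axis, unmeasured, new each time, alike every quarter turn. It is sprung: it sinks about 1 mm per 3 N, 6 mm at most. Its gearbox resists turning up to 1.5 N m: do not wrench it
- carrier_grip (a point): centre of the orange fin of the loose burr carrier, on the carrier's axis, 36.5 mm above its underside; z up. The upright fin is 40 mm long (x), 12 mm thick (y) and goes from 15 to 58 mm above the underside. Resting on top of the drive, not engaged or pressed, this point is about 154 mm above the worktop; fully home, with the feet on the throat's floor, 146.5 mm (8 mm lower)
- carrier: the burr carrier, about 0.25 kg, upright; origin centre of its underside, axes as the fin's. A steel disc, 58 mm diameter, 9 to 15 mm up, on four feet that leave a cross-shaped slot underneath along x and y, 10 mm wide, 9 mm deep; it engages the drive every quarter turn. Play: 2.5 mm all round in the throat; slot on drive 2 mm each side, about 5 degrees either way
- latch (a joint): travel of the red latch in m: 0 open (as found), grows to 0.022 fully closed, sliding along the mill's +x towards the throat; about 2 N of friction. The plate lies 128.5 to 134.5 mm above the worktop; it passes over the disc only when the carrier is fully home
- latch_knob (a point): the upright round knob on the latch, 14 mm diameter, from 134.5 to 164.5 mm above the worktop; this point is on its axis 151.5 mm above the worktop. 70 mm from the throat axis when open, 48 mm when closed
- hopper: clear funnel-shaped bean hopper of the mill, loose, 110 mm across the top, 90 mm high; origin centre of its underside; to be left alone
- mug: blue mug, 84 mm across, 95 mm high; origin centre of underside; to be left alone
- goblet: green glass goblet, 72 mm across, 140 mm high; origin centre of underside; to be left alone
- bean_jar: amber jar with wooden cap, 80 mm across, 130 mm high; origin centre of underside; to be left alone
- brush: cleaning brush, 160 mm long, lying on the worktop; origin on its underside; to be left alone
- bowl: white bowl, 120 mm across, 50 mm high; origin centre of underside; to be left alone
- spoon: spoon, 170 mm long, lying on the worktop; origin on its underside; to be left alone

How it is judged:
By the outcome, as a careful person would: the job done as asked, in the order asked, and still so for the second after the job is handed in, with the robot touching nothing.
It also fails if it takes over 56 s, if anything falls off the work surface, if the arm or the gripper's body presses on something with over 40 N, if the wrist force passes 120 N, or if a joint passes its speed limit or range.

## Robot

A 6-joint arm with a two-finger parallel gripper is mounted at the origin on the work surface. World frame = base frame: x ahead of the robot, y to its left, z up, the work surface at z = 0. Lengths are in m, angles in rad, forces in N, time in s.
With the tool pointing down it reaches from about 0.275 to 0.75 m from the base axis. Payload 10.2 kg.
Tool frame: the origin (TCP) lies at the very end of the fingers, on their centre line; the grasp point (between the pads) lies 19 mm behind it; z points along the fingers, y is the line along which they close (so a half turn about z gives the same grasp; the last joint's range is limited). The gripper opens to 85 mm and grips with 20 to 120 N. Pads are 22 mm wide; open, the fingers measure 114 mm over their backs; the gripper's body (76 mm by 85 mm) begins 54 mm behind the grasp point. The pads swing forward as they close: fully open they stand 13 mm farther back than shut.
Start: joints at [1.082, 0.313, 1.498, -0, 1.331, -0.223], TCP at [0.138, 0.507, 0.231] pointing down, gripper open.
Joint ranges: [-2.94, 2.94], [-0.97, 2.17], [0.19, 2.56], [-1.23, 4.37], [0.02, 3.11], [-2.88, 2.88]. Speed limits (rad/s): [2.39, 2.39, 3.01, 3.14, 3.14, 3.14].

## Interface

Orientations are given as a unit quaternion [w, x, y, z].
In Python, from workcell import goto, servo_line, movej, gripper_to, hold, solve_ik, get_state, capture, PlanningError, hand_in gives the robot as it stands. The module is installed in compiled form; this text tells all that it offers. Calls block until the motion is done:
- goto(position, orientation): joint-space move of the TCP to a pose.
- servo_line(position, ori=None, speed=0.15, f_stop=None): straight line of the TCP; ori=None keeps the orientation; speed is the mean speed in m/s. With f_stop (N) it stops when the force on the tool has changed by that much, and returns True; else False.
- movej(angles): joint-space move.
- gripper_to(opening, grasp_force=None): opening from 0.0 (shut) to 1.0 (fully open); grasp_force is the grip in N (None keeps the last); returns when the fingers have stopped.
- hold(seconds).
- solve_ik(position, orientation): joint angles nearest the present ones, or None.
- get_state(): the state.
- capture(name): name is "scene" or "top" or "wrist"; returns a dict with "img" (400x640x3 uint8, red, green, blue), "camera_matrix" (3x3 intrinsics, pixels), "rvec" (rotation vector, rad) and "tvec" (3), from world to camera coordinates, as OpenCV has them; the wrist camera has in their place "tool_from_camera" (4x4, takes a point from camera to tool coordinates, whose origin is the TCP and whose axes are the flange's). Camera axes: x right, y down, z forward; pixel columns grow to the right and rows downward; lengths in m; the calibration is good to about 2 mm. A picture is of the moment at which its call begins: read the wrist's pose just before it. There is no depth.
A pose or a line that the arm cannot do raises PlanningError and nothing moves.
- hand_in(): hands the job in; it is judged then, once.
The state is a dict: "t": time; "qpos": joint angles; "joint_vel": joint speeds; "joint_efforts": joint torques, N m; "position": TCP position; "eef_rot": TCP orientation; "contact_force": force on the tool from outside, world axes, zero at the start; "moment": the same for the moment, N m; "grip_width": opening from 0.0 (shut) to 1.0 (fully open); "grip_force": force on a finger pad.
Only numpy, scipy, OpenCV 4.12 (cv2) and the standard library are available. Lean on these libraries where they do the work, as an engineer would, in place of code of your own. Each camera call takes 0.05 s, during which the arm holds its last target. There are 200 camera calls.

## Working session

There is one attempt and no reset: what is moved stays moved. The work goes in short steps, each a Python script; the robot and the scene stay as the last script left them, time stands still between calls to the robot, and variables do not carry over. Pictures are saved under pics/ and viewed, at most 10 in all, crops included, and the job is handed in when it is done.

```bash
mkdir -p pics; python3 - <<'E'
from workcell import *
import cv2,numpy as np,pickle
print(get_state())
for n in("scene","top"):
    c=capture(n);cv2.imwrite(f"pics/{n}0.png",c["img"][:,:,::-1]);pickle.dump(c,open(f"{n}0.pkl","wb"))
    R=cv2.Rodrigues(c["rvec"])[0];print(n,c["camera_matrix"],-R.T@np.ravel(c["tvec"]))
E
```

```text
{'t': 0.0, 'qpos': array([ 1.08161312e+00,  3.13446292e-01,  1.49842332e+00,  1.47560769e-05,
        1.33096100e+00, -2.23389233e-01]), 'joint_vel': array([-0.00177728, -0.00108271,  0.00111379, -0.00103316, -0.00247938,
        0.00201641]), 'joint_efforts': array([ 9.03134569e-04, -4.12277627e+01, -2.59737450e+01, -1.63190757e-04,
        4.21080054e-03, -2.70320470e-05]), 'position': array([0.13779097, 0.50634503, 0.23074214]), 'eef_rot': array([-2.22614727e-04,  1.32507853e-01,  9.91181762e-01, -5.77610955e-04]), 'contact_force': array([-0.6586645 , -0.34240449,  0.67065179]), 'moment': array([0.05311245, 0.02118098, 0.01845543]), 'grip_force': 0.0, 'grip_width': 0.9986047339755747}
scene [[412.45321358   0.         320.4771094 ]
 [  0.         412.45321358 202.11105474]
 [  0.           0.           1.        ]] [1.14083684 0.66554726 1.06711611]
top [[374.99082452   0.         321.37669124]
 [  0.         374.99082452 203.26625015]
 [  0.           0.           1.        ]] [ 0.47384362 -0.00966021  1.37235034]
```

View pics/top0.png

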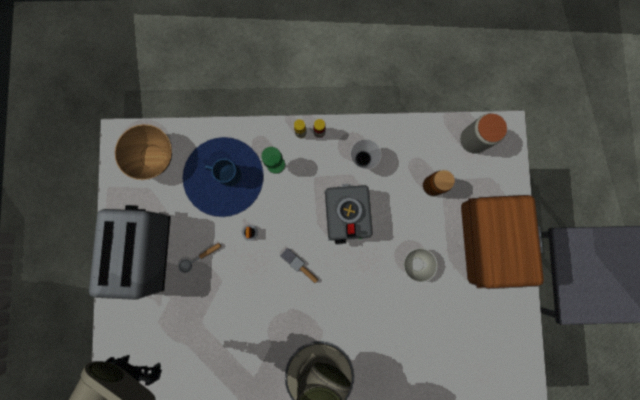

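View pics/scene0.png

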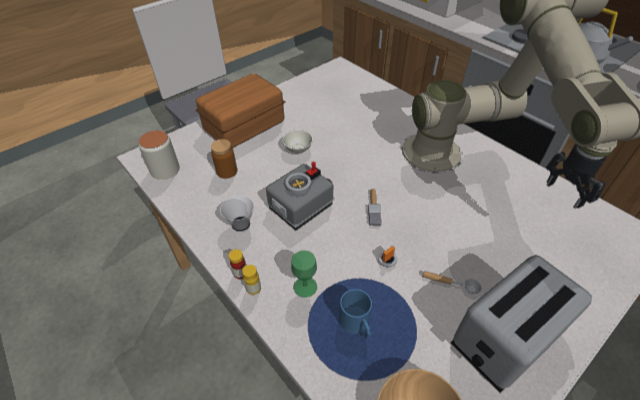

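The top view shows the mill with its collar near (349,210) and the latch near (351,229). The orange fin is at (249,232). The mill sits roughly aligned with the world axes, with its latch towards the robot. Next I'll enlarge both areas.

```bash
python3 - <<'E'
import cv2,numpy as np
t=cv2.imread("pics/top0.png");s=cv2.imread("pics/scene0.png")
a=cv2.resize(t[180:250,315:385],(390,390),interpolation=cv2.INTER_CUBIC)
b=cv2.resize(t[212:252,229:269],(200,200),interpolation=cv2.INTER_CUBIC)
c=cv2.resize(s[155:230,260:340],(400,375),interpolation=cv2.INTER_CUBIC)
d=cv2.resize(s[240:275,370:410],(200,175),interpolation=cv2.INTER_CUBIC)
o=np.zeros((600,800,3),np.uint8);o[:390,:390]=a;o[395:595,:200]=b;o[:375,395:795]=c;o[400:575,395:595]=d
cv2.imwrite("pics/z.png",np.clip(o*1.6,0,255).astype(np.uint8))
E
```

```text
(no output)
```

View pics/z.png

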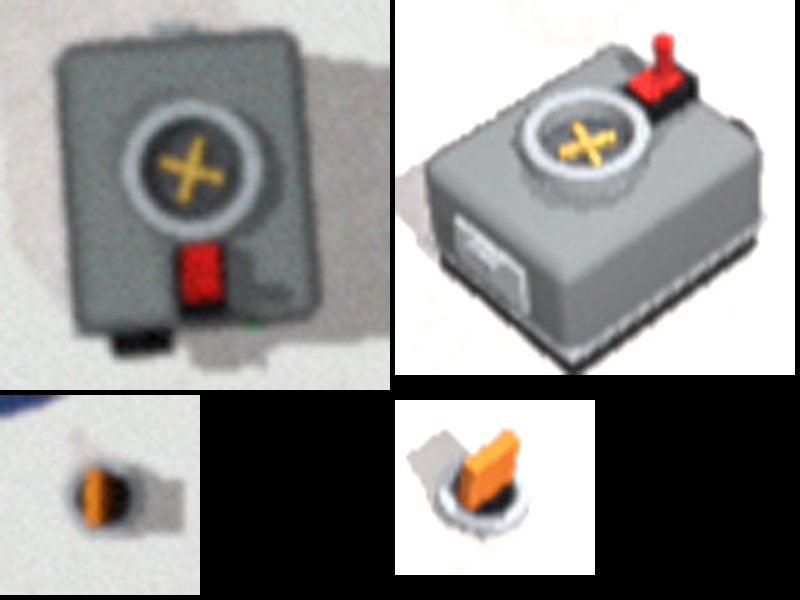

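In the enlarged crops, the collar top is at top-view pixel (349.6,210) and the latch runs about 4° off the world x axis. The drive cross is at about -20° in the world. The fin lies roughly along world x at (248,232). I'll compute positions and then look with the wrist camera over each.

```bash
cat > h.py <<'E'
from workcell import *
import cv2,numpy as np,pickle
from scipy.spatial.transform import Rotation as Ro
def down(yaw):  # tool z down; tool y along world direction yaw+90 (fin x = yaw)
    q=(Ro.from_euler('z',yaw)*Ro.from_euler('x',np.pi)).as_quat();return np.array([q[3],q[0],q[1],q[2]])
def ray(c,px):
    d=np.linalg.inv(c["camera_matrix"])@[px[0],px[1],1]
    if "T" in c: R=c["T"][:3,:3];o=c["T"][:3,3];return o,R@d
    R=cv2.Rodrigues(np.array(c["rvec"]))[0];return -R.T@np.ravel(c["tvec"]),R.T@d
def atz(c,px,z):
    o,d=ray(c,px);return o+d*(z-o[2])/d[2]
def wrist(name):
    s=get_state();c=capture("wrist");q=s["eef_rot"]
    T=np.eye(4);T[:3,:3]=Ro.from_quat([q[1],q[2],q[3],q[0]]).as_matrix();T[:3,3]=s["position"]
    c["T"]=T@c["tool_from_camera"];pickle.dump(c,open(name+".pkl","wb"));cv2.imwrite(f"pics/{name}.png",c["img"][:,:,::-1]);return c
E
python3 - <<'E'
from h import *
t=pickle.load(open("top0.pkl","rb"));s=pickle.load(open("scene0.pkl","rb"))
z=lambda x,y,k,x0,y0:((x+.5)/k-.5+x0,(y+.5)/k-.5+y0)
print("collar",atz(t,z(193,168,5.571,315,180),.127),atz(s,z(192,132,5,260,155),.127))
print("fin top",atz(t,z(92,103,5,229,212),.058),"knob top",atz(s,z(268,40,5,260,155),.1645))
E
```

```text
collar [ 0.57486092 -0.11232727  0.127     ] [ 0.57314959 -0.11373424  0.127     ]
fin top [0.5097661  0.24137715 0.058     ] knob top [ 0.50475338 -0.11677192  0.1645    ]
```

The positions from the two cameras agree to within 2 mm. Now I'll move over the carrier for a close look.

```bash
python3 - <<'E'
from h import *
goto([0.50,0.241,0.24],down(0))
hold(.2);c=wrist("w1");print(c["tool_from_camera"].round(3),c["camera_matrix"].round(0),get_state()["t"],get_state()["qpos"].round(2))
E
```

```text
[[-0.    -0.959 -0.285  0.072]
 [ 1.    -0.001  0.    -0.001]
 [-0.    -0.285  0.959 -0.142]
 [ 0.     0.     0.     1.   ]] [[300.   0. 317.]
 [  0. 300. 199.]
 [  0.   0.   1.]] 2.1167 [0.24 0.37 1.39 0.   1.38 1.81]
```

View pics/w1.png

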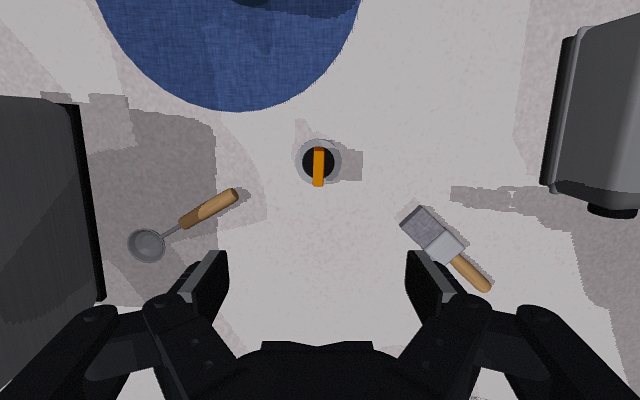

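The carrier is at about (319,165), with the bright top of the fin spanning rows 152–186 and the fin running nearly along world x. I'll segment it.

```bash
python3 - <<'E'
from h import *
c=pickle.load(open("w1.pkl","rb"));im=c["img"].astype(int)
sub=im[130:200,285:360];hsv=cv2.cvtColor(c["img"],cv2.COLOR_RGB2HSV)
m=((hsv[...,0]<22)&(hsv[...,1]>180)&(hsv[...,2]>40));m[:130]=0;m[200:]=0;m[:,:285]=0;m[:,360:]=0
ys,xs=np.nonzero(m);v=hsv[...,2]
for y in range(ys.min(),ys.max()+1):
    k=xs[ys==y];print(y,k.min(),k.max(),int(np.median(v[y,k])),end=' | ')
b=m&(v>190)&True
ys,xs=np.nonzero(b);P=np.array([atz(c,p,.058)[:2] for p in zip(xs,ys)]);r=cv2.minAreaRect((P*1000).astype(np.float32));print(r,P.mean(0),len(P))
w=np.linalg.svd(P-P.mean(0))[2][0];print(np.degrees(np.arctan2(w[1],w[0])))
cv2.imwrite("pics/w1c.png",cv2.resize(c["img"][120:210,270:370,::-1],None,fx=6,fy=6,interpolation=cv2.INTER_CUBIC))
E
```

```text
147 314 322 102 | 148 314 323 103 | 149 314 323 103 | 150 314 323 98 | 151 314 324 188 | 152 313 324 185 | 153 313 324 184 | 154 313 324 183 | 155 313 324 183 | 156 313 324 183 | 157 313 324 183 | 158 313 324 183 | 159 313 324 183 | 160 313 323 184 | 161 313 324 184 | 162 313 324 183 | 163 313 324 183 | 164 313 323 183 | 165 313 323 184 | 166 313 323 184 | 167 313 323 184 | 168 313 323 183 | 169 313 323 184 | 170 313 323 183 | 171 313 323 184 | 172 313 323 184 | 173 313 323 183 | 174 313 323 184 | 175 313 323 183 | 176 313 323 184 | 177 313 323 183 | 178 313 322 184 | 179 313 322 183 | 180 313 322 184 | 181 313 322 183 | 182 313 322 183 | 183 313 322 183 | 184 313 322 184 | 185 314 322 184 | ((517.0552368164062, 240.85330200195312), (9.862839698791504, 26.269176483154297), 89.8479232788086) [0.51405021 0.24409045] 16
179.9218756477788
```

View pics/w1c.png

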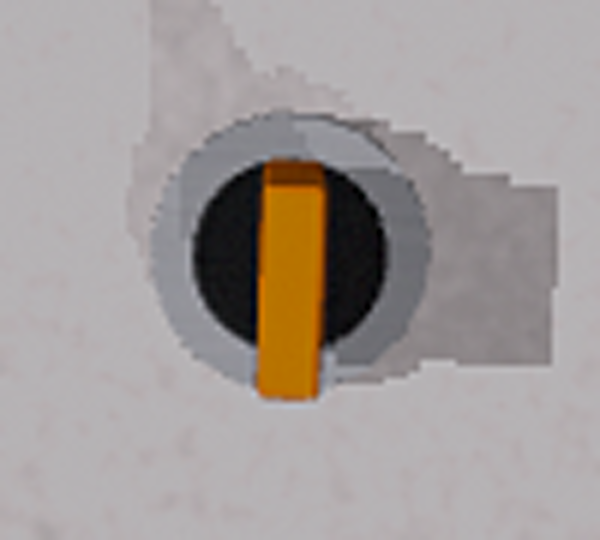

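The crop shows the fin's top face at columns 313–324 and rows 151–185, concentric with the disc. I'll compute its pose, grasp it, and then look at the throat on the way over.

```bash
python3 - <<'E'
from h import *
c=pickle.load(open("w1.pkl","rb"))
a=atz(c,(318.7,150.7),.058);b=atz(c,(317.6,185.4),.058);g=(a+b)/2
d=atz(c,(318,161),.015)
yaw=np.arctan2(*(a-b)[1::-1]);print(a,b,g,d,np.linalg.norm(a-b),np.degrees(yaw))
assert .034<np.linalg.norm(a-b)<.046 and np.linalg.norm(g-d)<.06
pickle.dump((g[:2],yaw),open("fin.pkl","wb"))
goto([g[0],g[1],.10],down(yaw))
gripper_to(.6)
print(servo_line([g[0],g[1],.023],speed=.1,f_stop=15))
gripper_to(0,60);s=get_state();print(s["grip_width"],s["grip_force"],s["position"],s["t"])
servo_line([g[0],g[1],.27],speed=.25)
s=get_state();print(s["contact_force"],s["moment"],s["grip_width"],s["grip_force"])
E
```

```text
[0.53051712 0.23962822 0.058     ] [0.49217633 0.24074381 0.058     ] [0.51134673 0.24018601 0.058     ] [0.51239059 0.24013229 0.015     ] 0.03835701812534971 -1.6666498310767437
False
0.13334612152450448 58.927531242370605 [0.51157741 0.24024397 0.02342603] 4.5167
[ 0.08257312 -0.09555547 -2.37020717] [-0.02341861  0.02783339 -0.02641089] 0.13005656562002282 58.39607834815979
```

The fin is held and the carrier's 2.4 N weight shows on the wrist. Now I'll look at the throat from close by.

```bash
python3 - <<'E'
from h import *
g,yaw=pickle.load(open("fin.pkl","rb"))
goto([.518,-.113,.30],down(yaw));hold(.2)
c=wrist("w2");print(get_state()["t"],get_state()["position"])
uv=[]
im=c["img"]
cv2.imwrite("pics/w2c.png",cv2.resize(im[70:270,220:420,::-1],None,fx=3,fy=3,interpolation=cv2.INTER_CUBIC))
E
```

```text
7.2417 [ 0.51814194 -0.11233384  0.29995863]
```

View pics/w2c.png

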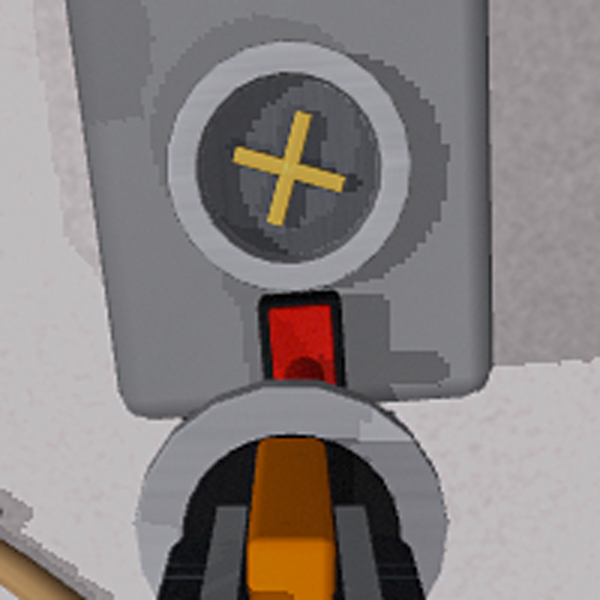

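The collar is centred at crop (289,166), its inner rim at (289,168). The cross bars run (303,112)–(275,224) and (234,153)–(345,184). The held disc spans columns 136–447 with its front edge at row 380.

```bash
python3 - <<'E'
from h import *
c=pickle.load(open("w2.pkl","rb"))
P=lambda x,y,z:atz(c,(220+(x+.5)/3-.5,70+(y+.5)/3-.5),z)
for n,pts,z in (("outer",[(168,165),(410,165),(289,41),(289,290)],.127),("inner",[(196,168),(382,168),(289,72),(289,264)],.127),("bar1",[(303,112),(275,224)],.118),("bar2",[(234,153),(345,184)],.118),("disc",[(136,520),(447,520)],.292),("discfront",[(290,382)],.292),("latch",[(288,303),(305,365)],.1345)):
    Q=np.array([P(*p,z)[:2] for p in pts]);d=Q[0]-Q[-1]
    print(n,Q.mean(0).round(4),[np.linalg.norm(Q[i]-Q[i+1]).round(4) for i in range(0,len(Q)-1,2)],np.degrees(np.arctan2(d[1],d[0])).round(1))
E
```

```text
outer [ 0.5756 -0.1128] [np.float64(0.0822), np.float64(0.0823)] 42.1
inner [ 0.575  -0.1128] [np.float64(0.0632), np.float64(0.0635)] 42.4
bar1 [ 0.5748 -0.1126] [np.float64(0.0393)] -16.1
bar2 [ 0.5749 -0.113 ] [np.float64(0.0402)] 73.2
disc [ 0.5214 -0.1119] [np.float64(0.0564)] 88.4
discfront [ 0.5474 -0.1124] [] 0.0
latch [ 0.5193 -0.1138] [np.float64(0.023)] 13.5
```

The sizes match: collar 82 mm, inner 63 mm, bars 40 mm. The throat is at (0.575,-0.1128), the cross at -16.5°, and the carrier is centred under the TCP. I'll rest it about 11° short of the cross and then turn under light pressure.

```bash
cat >> h.py <<'E'
def pr(m=""):
    s=get_state();print(m,"t%.1f"%s["t"],"p",(s["position"]*1e3).round(1),"F",s["contact_force"].round(1),"Mz",s["moment"].round(2),"g %.3f"%s["grip_width"]);return s
E
python3 - <<'E'
from h import *
X,Y=.575,-.1128;y0=np.radians(-5.5)
goto([X,Y,.19],down(y0));servo_line([X,Y,.15],speed=.08);hold(.1);s=pr("above")
F0=s["contact_force"][2]
print(servo_line([X,Y,.136],speed=.015,f_stop=4));s=pr("rest")
z=s["position"][2]
if s["contact_force"][2]-F0>2 and z>.137:
  for k in range(1,9):
    a=y0-np.radians(2*k)
    goto([X,Y,z],down(a));s=pr(f"{np.degrees(a):.1f}")
    f=s["contact_force"][2]-F0
    if abs(s["moment"][2])>.6 or f<1: break
E
```

```text
above t8.6 p [ 575.3 -112.9  150.8] F [-0.8 -0.4 -1.8] Mz [-0.06 -0.01  0.04] g 0.131
True
rest t9.2 p [ 575.  -112.8  139.6] F [0.6 0.7 3.9] Mz [0.06 0.05 0.03] g 0.133
-7.5 t9.5 p [ 575.1 -112.9  139.8] F [0.4 0.1 3.2] Mz [ 0.06 -0.01 -0.02] g 0.127
-9.5 t9.7 p [ 575.1 -112.8  139.6] F [0.1 0.7 2.1] Mz [ 0.13 -0.07 -0.02] g 0.133
-11.5 t10.0 p [ 575.  -112.8  139.1] F [ 1.8 -0.1 -1.1] Mz [ 0.03 -0.32 -0.04] g 0.131
```

The force dropped at -11.5°, so the slots are at the drive. I'll turn on to the centre of the play and lower gently.

```bash
python3 - <<'E'
from h import *
X,Y=.575,-.1128;z=.1395
for d in(-13.5,-15.5):
    goto([X,Y,z],down(np.radians(d)));s=pr(d)
print(servo_line([X,Y,.1325],speed=.015,f_stop=5));hold(.1);s=pr("down")
E
```

```text
-13.5 t10.2 p [ 574.7 -112.7  139.1] F [ 0.8 -0.5 -1.6] Mz [-0.02  0.01 -0.03] g 0.130
-15.5 t10.5 p [ 574.9 -112.8  139.3] F [-1.1  0.3 -2.5] Mz [ 0.06  0.01 -0.02] g 0.136
True
down t11.1 p [ 574.9 -112.8  132.8] F [-1.3 -0.4  4.8] Mz [ 0.13  0.09 -0.01] g 0.136
```

It stopped at 132.8 mm against an expected 133 mm, so the carrier is fully home. I'll release it, back off, and look at it.

```bash
python3 - <<'E'
from h import *
X,Y=.575,-.1128
gripper_to(.5);pr("open")
servo_line([X,Y,.20],speed=.12)
goto([.50,-.117,.27],down(np.radians(3.5)));hold(.15)
c=wrist("w3");pr()
cv2.imwrite("pics/w3c.png",cv2.resize(c["img"][70:270,220:420,::-1],None,fx=3,fy=3,interpolation=cv2.INTER_CUBIC))
E
```

```text
open t11.5 p [ 574.4 -112.6  131.7] F [-1.2 -0.2  0.2] Mz [-0.01  0.01 -0.01] g 0.501
 t12.9 p [ 500.2 -116.8  268.5] F [-0.3  0.6  1. ] Mz [ 0.01 -0.05 -0.01] g 0.501
```

View pics/w3c.png

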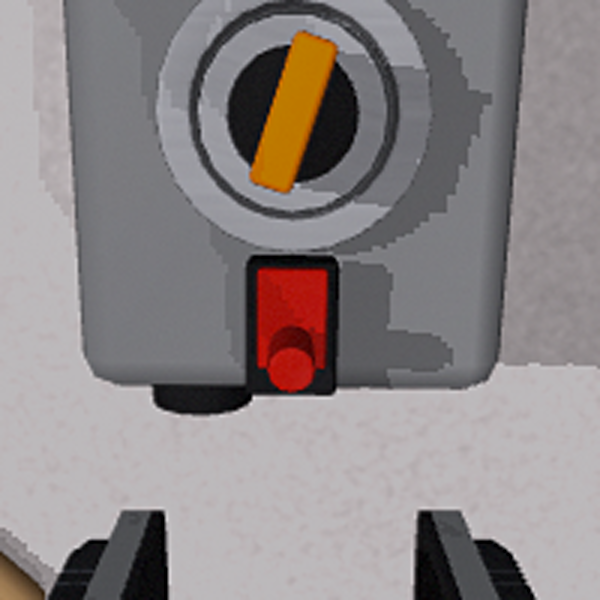

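The carrier is centred and level in the throat. The top of the knob is at crop (292,369), so I'll grip the knob and slide the latch.

```bash
python3 - <<'E'
from h import *
c=pickle.load(open("w3.pkl","rb"))
k=atz(c,(220+292.5/3-.5,70+369.5/3-.5),.1645)[:2];f=atz(c,(220+295/3-.5,70+112/3-.5),.168)[:2]
T=np.array([.575,-.1128]);v=T-k;a=np.arctan2(v[1],v[0]);print(k,f,np.linalg.norm(v),np.degrees(a))
assert abs(np.linalg.norm(v)-.07)<.005
a=np.radians(3.7);u=np.array([np.cos(a),np.sin(a)])
goto([*k,.20],down(a));print(servo_line([*k,.142],speed=.1,f_stop=8));pr()
gripper_to(0,30);pr("grip")
e=k+.027*u
print(servo_line([*e,.142],speed=.03,f_stop=14));pr("slid")
E
```

```text
[ 0.50540027 -0.11627508] [ 0.574872   -0.11271731] 0.06968643536456137 2.8583762310799083
False
 t14.0 p [ 505.9 -116.5  143. ] F [ 1.2 -0.1  1.9] Mz [ 0.   -0.02  0.02] g 0.498
grip t14.4 p [ 505.7 -116.4  142.7] F [-1.2  0.2  5.9] Mz [0.   0.2  0.02] g 0.148
True
slid t15.1 p [ 527.7 -115.3  142.7] F [-4.8 -2.   6.1] Mz [-0.12  0.7   0.  ] g 0.149
```

```bash
python3 - <<'E'
from h import *
s=get_state();p=s["position"]
gripper_to(.5);servo_line([p[0],p[1],.20],speed=.12)
goto([.50,-.117,.27],down(np.radians(3.5)));hold(.15)
c=wrist("w4");pr()
cv2.imwrite("pics/w4c.png",cv2.resize(c["img"][70:270,220:420,::-1],None,fx=3,fy=3,interpolation=cv2.INTER_CUBIC))
E
```

```text
t16.7 p [ 499.8 -116.8  268.5] F [-0.7  0.3 -0.1] Mz [ 0.08 -0.07 -0.04] g 0.492
```

View pics/w4c.png

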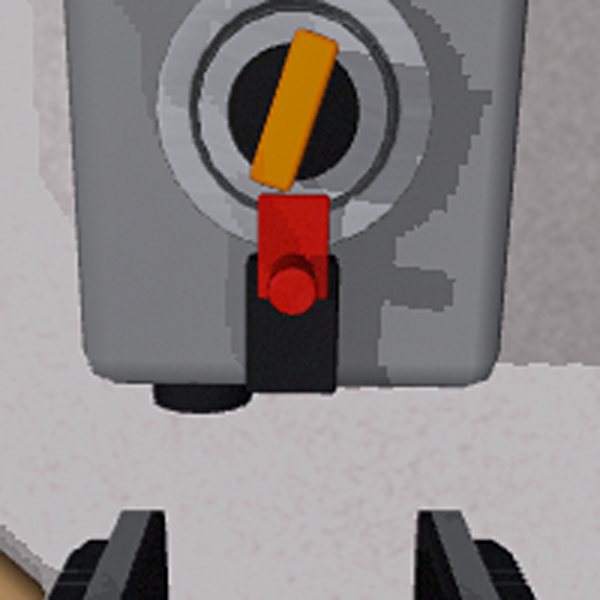

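The latch plate is now over the disc's rim, and the knob top is at crop (292,291). I'll measure the travel and nudge the knob with shut fingers to make sure it is against its stop.

```bash
python3 - <<'E'
from h import *
c=pickle.load(open("w4.pkl","rb"))
g=lambda y:atz(c,(220+292.5/3-.5,70+(y+.5)/3-.5),.1645)[:2]
k=g(291);k0=g(369);d=np.linalg.norm(k-k0);print(k,d)
a=np.radians(3.7);u=np.array([np.cos(a),np.sin(a)])
gripper_to(0,30)
b=k-.034*u;goto([*b,.20],down(a));servo_line([*b,.146],speed=.1);pr()
e=k-.002*u
print(servo_line([*e,.146],speed=.03,f_stop=9));s=pr("push")
p=s["position"][:2]-.012*u;servo_line([*p,.146],speed=.1);servo_line([*p,.25],speed=.2)
hold(.2);c=wrist("w5");pr()
m=cv2.inRange(cv2.cvtColor(c["img"],cv2.COLOR_RGB2HSV),(0,200,60),(4,255,255))
print(cv2.boundingRect(m))
cv2.imwrite("pics/w5.png",c["img"][:,:,::-1])
E
```

```text
[ 0.52710204 -0.11486927] 0.02230310427897147
 t18.3 p [ 493.7 -117.3  147. ] F [ 0.2  0.4 -0.1] Mz [-0.01 -0.01  0.04] g -0.003
True
push t18.9 p [ 509.  -116.   145.7] F [-3.9 -1.5  2.7] Mz [-0.12  0.6   0.01] g -0.001
 t20.1 p [ 496.7 -116.7  249.1] F [0.3 0.5 0.2] Mz [-0.08  0.03  0.  ] g 0.002
(305, 133, 26, 43)
```

View pics/w5.png

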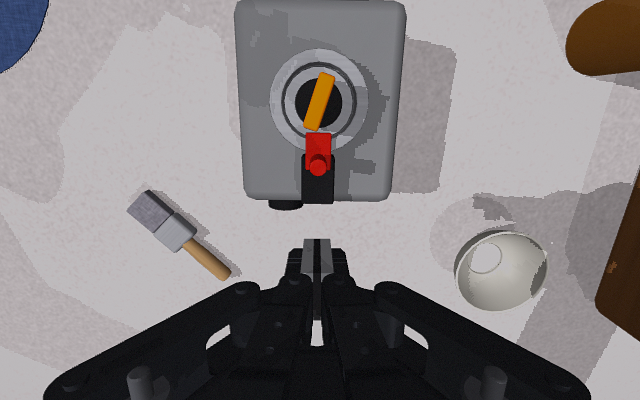

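The image gives 22.3 mm of latch travel. The nudge met solid resistance at the knob's closed position, with contact 18 mm behind the axis as expected. The carrier is still seated and the robot is clear.

```bash
python3 -c "
from workcell import *
print(hand_in())"
```

```text
the job is handed in; nothing more can be done
None
```

The burr carrier is fully home on the drive, the red latch is closed all the way over its rim, and the job was handed in after about 20 s of robot time with the other things left untouched.

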